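# Clear the packers and hold the bolt head behind the fence bracket

## Task

Two coloured packers are lying across the router fence and are in the way of the bolt: put each one in the bin of its own colour. Then reach down into the gap behind the bracket, grip the bolt's hex head across its flats and hold it so that it cannot turn while I do up the nut from the front; do not spin the bolt, and finish still gripping it, not letting go. Leave everything else on the bench where it is.

Things in the scene. Friction and masses are not known exactly. Their poses are not given: they have to be found in the camera images.
- red_packer_center (a point): centre (half-way up) of the loose red flat packer: red plastic strip 100 (its x) x 28 (its y) x 6 mm, about 20 g, lying flat across the fence's two walls, underside 100 mm above the bench; under its middle the gap is empty 82 mm deep, so fingers can straddle its 28 mm width
- blue_packer_center (a point): centre (half-way up) of the loose blue flat packer: blue plastic strip 100 (its x) x 28 (its y) x 8 mm, about 20 g, lying flat across the fence's two walls, underside 100 mm above the bench; under its middle the gap is empty 82 mm deep, so fingers can straddle its 28 mm width
- red_bin: open red plastic bin, 150 (its x) x 110 (its y) x 45 mm high, walls and floor 4 mm, fixed; three red packers lie in it already, their tops 10 mm above the bench. A yellow bin of the same size is not used. Origin: centre of the underside; z up
- blue_bin: open blue plastic bin, 150 (its x) x 110 (its y) x 45 mm high, walls and floor 4 mm, fixed; three blue packers lie in it already, their tops 12 mm above the bench. A yellow bin of the same size is not used. Origin: centre of the underside; z up
- fence: fixed wooden router fence: base 103 x 360 x 18 mm and two walls 300 mm long (along y), tops 100 mm above the bench; open gap 60 mm wide between them (x -30 to +30), ended by gussets 276 mm apart. Rear wall x -45 to -30, nearer the robot; front wall x 30 to 48. Black knobs 42 mm high on the base's ends. Origin: centre of the underside; x away from the robot, z up
- bracket: dark steel angle bracket with a wooden stop block, fixed on the front wall's far face; 55 mm wide, top 100 mm above the bench, reaching to x = 106 mm. Origin: at bench level in the middle of the gap, abreast of the bolt; axes parallel to the fence's. The bolt's axis is the bracket's x axis, 65 mm up
- bolt_head (a point): centre of the bolt's hex head, in the gap, 35 mm below the wall tops, 15 mm from the front wall, 45 mm from the rear wall. Head 24 mm across flats, 27.7 across corners, 10 mm thick along the bracket's x; between it and the front wall 10 mm of 16 mm shank and a 30 mm washer (3 mm thick, on the wall). A packer lies across the fence 40 to 46 mm to each side of it
- bolt (a joint): turn of the bolt about its own axis (the bracket's x, right-handed), rad. At 0 two of the head's flats stand upright, facing along the fence (the bracket's +y and -y). The bolt turns easily (about 0.03 N m) but does not slide; it starts within 0.12 rad of 0
- spanner: the steel spanner for the nut, 220 mm, lying flat on the bench beyond the fence; loose; only to be left alone. Origin: under its middle
- glue: white glue bottle with an orange cap, 60 mm in diameter, 170 mm tall, standing; only to be left alone. Origin: under its middle
- mallet: hammer, 280 mm long, lying on the bench at the right; loose; only to be left alone. Origin: under its middle
- plane: small green block plane, 160 x 50 x 50 mm; loose; only to be left alone. Origin: under its middle
- offcut: pale wood offcut, 120 x 45 x 30 mm; loose; only to be left alone. Origin: under its middle
- square: try square, dark wooden stock 120 x 18 x 18 mm with a 160 mm steel blade; loose; only to be left alone. Origin: under its middle
- pencil: red carpenter's pencil, 160 x 8 x 8 mm; loose; only to be left alone. Origin: under its middle
Things that resemble listed ones, but are neither listed nor needed, are in the scene too. Of the things that look like the part that bears red_packer_center, the largest one is meant.

How it is judged:
On the way, in this order (a step that is already met when the one before it is completed fails the run):
1. the red packer lies in the red bin and the blue packer in the blue bin, both let go (x of red_packer_center in the frame of red_bin between -0.068 and 0.068 m and y of red_packer_center in the frame of red_bin between -0.05 and 0.05 m and z of red_packer_center in the frame of red_bin between 0 and 0.038 m and x of blue_packer_center in the frame of blue_bin between -0.068 and 0.068 m and y of blue_packer_center in the frame of blue_bin between -0.05 and 0.05 m and z of blue_packer_center in the frame of blue_bin between 0 and 0.038 m and contact force between the fingers and red_packer below 0.1 N and contact force between the fingers and blue_packer below 0.1 N), for 0.2 s.
2. the bolt head is gripped between the fingers (contact force between the fingers and bolt above 15 N and distance between the grasp point and bolt_head below 0.02 m and value of joint bolt between -0.3 and 0.3 rad), for 0.2 s.
At the end, for the whole second after the job is handed in: Each packer lies inside the bin of its own colour (centre within the walls and below the rim); the gripper still holds the bolt head between its fingers (grasp point within 20 mm of the head's centre, more than 15 N on the bolt), the bolt is still and within 0.3 rad (17 degrees) of flats upright (all of step 2 and x of red_packer_center in the frame of red_bin between -0.068 and 0.068 m and y of red_packer_center in the frame of red_bin between -0.05 and 0.05 m and z of red_packer_center in the frame of red_bin between 0 and 0.038 m and x of blue_packer_center in the frame of blue_bin between -0.068 and 0.068 m and y of blue_packer_center in the frame of blue_bin between -0.05 and 0.05 m and z of blue_packer_center in the frame of blue_bin between 0 and 0.038 m and velocity of joint bolt between -0.1 and 0.1 rad/s); the arm keeps its last pose, push and grip.
It fails at once if the bolt is turned by more than 0.5 rad from flats upright (value of joint bolt above 0.5 rad or value of joint bolt below -0.5 rad).
It fails at once if a bystander on the bench is pushed more than 30 mm or the glue bottle is knocked over (distance of any of spanner, glue, mallet, plane, offcut, square, pencil from where it was at the start of the episode above 0.03 m or angle between glue's own z axis and vertical above 0.5 rad).
It also fails if it takes over 64 s, if anything falls off the work surface, if the arm or the gripper's body presses on something with over 40 N, if the wrist force passes 120 N, or if a joint passes its speed limit or range.

## Robot

A 7-joint arm with a two-finger parallel gripper is mounted at the origin on the work surface. World frame = base frame: x ahead of the robot, y to its left, z up, the work surface at z = 0. Lengths are in m, angles in rad, forces in N, time in s.
With the tool pointing down it reaches from about 0.425 to 0.875 m from the base axis. Payload 4.7 kg.
Tool frame: the origin (TCP) lies midway between the tips of the shut fingers; the grasp point (between the pads) lies 19 mm behind it; x points along the fingers, z is the direction in which the jaws open and shut, and the axes are right-handed (so a half turn about x gives the same grasp; the last joint's range is limited). The gripper opens to 87 mm and grips with 3 to 60 N. Pads are 19 mm wide; open, the fingers measure 117 mm over their backs; the gripper's body (75 mm by 190 mm) begins 51 mm behind the grasp point.
Start: joints at [-1.136, 0.321, -0.07, 1.45, 0.023, 1.371, -0.057], TCP at [0.266, 0.593, 0.191] pointing down, gripper open.
Joint ranges: [-2.86, 2.86], [-0.3, 2.09], [-1.38, 1.24], [0.06, 2.45], [-1.56, 4.7], [0.09, 2.05], [-2.69, 2.69]. Speed limits (rad/s): [2.57, 2.57, 3.14, 3.14, 3.14, 3.14, 3.14].

## Interface

Orientations are given as a rotation vector (axis times angle).
In Python, from bench import ctrl gives the robot as it stands.
- The arm moves only by the shell command python3 -m pendant 'ROWS' [OPENING] [FORCE]. ROWS is JSON, a list of rows, each an object with "travel": the shift along the tool's x, y, z in m, a list of three; "twist": the turn about the tool's x in rad. In form: [{"travel": [x, y, z], "twist": twist}, ...]. A call has 1 to 10 rows; each row is the pose to reach, as a shift and turn from the pose measured when the call began, along the tool's axes at that moment; what a row does not reach only later rows make up. A row lasts 1/8 s, in which the tool goes at most 62.5 mm and 10.7 degrees, less where a joint would pass 70% of its speed; a pose out of reach is approached as far as the arm can. A call with a gripper value outside its range is refused whole. OPENING is the opening, from -1 (shut) to 1 (fully open), so that 0 is half open, set as the call begins (- or left out, the last holds). The fingers move at their own pace and stop on an object; FORCE is the grip in N (left out, the last holds). Time passes only in rows, so rows that repeat a pose let the fingers close. It gives the time, the measured TCP pose, the force and the opening at its end, in the units of the state.
- ctrl.get_state(): the state, without advancing time (a new reading comes with each control period).
- ctrl.get_image(name): name is "scene" or "top" or "wrist"; returns the picture (384x512x3 uint8, red, green, blue); there is no depth.
- ctrl.camera_model(name): a dict with "K" (3x3 intrinsics, pixels), "rvec" (rotation vector, rad) and "tvec" (3), from world to camera coordinates, as OpenCV has them; the wrist camera has in their place "T_tool_cam" (4x4, takes a point from camera to tool coordinates, whose origin is the TCP and whose axes are the tool frame's). Camera axes: x right, y down, z forward; pixel columns grow to the right and rows downward; lengths in m; the calibration is good to about 2 mm. A picture is of the moment at which its call begins: read the wrist's pose just before it. camera_model takes no time and is no camera call.
- ctrl.close_job(): hands the job in, once; it reports no verdict.
The state is a dict: "time": time; "joint_positions": joint angles; "qd": joint speeds; "joint_torque": joint torques, N m; "position": TCP position; "tool_rot": TCP orientation; "ft_force": force on the tool from outside, world axes, zero at the start; "torque": the same for the moment, N m; "grip_width": opening from 0.0 (shut) to 1.0 (fully open).
Only numpy, scipy, OpenCV 4.12 (cv2) and the standard library are available. Lean on these libraries where they do the work, as an engineer would, in place of code of your own. Each camera call takes 0.05 s, during which the arm holds its last target.

## Working session

There is one attempt and no reset: what is moved stays moved. The work goes in short steps, Python scripts to look and compute and a shell command to move; the robot and the scene stay as the last step left them, time stands still between calls to the robot, and variables do not carry over. Pictures are saved under pics/ and viewed, and the job is handed in when it is done.

```bash
mkdir -p pics; ls; cat > h.py <<'E'
import numpy as np, cv2
from bench import ctrl
from scipy.spatial.transform import Rotation as R
def cam(name, st=None):
    m=ctrl.camera_model(name); K=np.array(m['K'],float)
    if 'rvec' in m:
        Rc=R.from_rotvec(np.ravel(m['rvec'])).as_matrix(); t=np.ravel(m['tvec'])
        return K,Rc,t
    st=st or ctrl.get_state()
    T=np.eye(4);T[:3,:3]=R.from_rotvec(st['tool_rot']).as_matrix();T[:3,3]=st['position']
    W=np.linalg.inv(T@np.array(m['T_tool_cam'])); return K,W[:3,:3],W[:3,3]
def px2w(c,u,v,z):
    K,Rc,t=c; d=Rc.T@np.linalg.inv(K)@np.array([u,v,1.]); o=-Rc.T@t
    return o+d*(z-o[2])/d[2]
def w2px(c,p):
    K,Rc,t=c; q=K@(Rc@np.asarray(p,float)+t); return q[:2]/q[2]
def shot(name,fn):
    im=ctrl.get_image(name); cv2.imwrite('pics/'+fn,cv2.cvtColor(im,cv2.COLOR_RGB2BGR)); return im
def crop(src,fn,x0,y0,x1,y1,s):
    im=cv2.imread('pics/'+src)[y0:y1,x0:x1]; cv2.imwrite('pics/'+fn,cv2.resize(im,None,fx=s,fy=s,interpolation=cv2.INTER_CUBIC))
def delta(p):
    st=ctrl.get_state(); M=R.from_rotvec(st['tool_rot']).as_matrix()
    return M.T@(np.asarray(p)-np.array(st['position']))
E
python3 - <<'E'
from h import *
s=ctrl.get_state()
for k,v in s.items(): print(k,np.round(v,4))
print(R.from_rotvec(s['tool_rot']).as_matrix().round(3))
shot('scene','s0.png');shot('top','t0.png');shot('wrist','w0.png')
for n in('scene','top','wrist'): print(ctrl.camera_model(n))
E
```

```text
pics
time 0.0
joint_positions [-1.1359  0.3218 -0.0701  1.4517  0.0226  1.3708 -0.0569]
qd [ 0.0021  0.0007  0.0007  0.0004  0.0021 -0.0014  0.0002]
joint_torque [ 2.00000e-04 -4.91280e+01 -4.03900e-01 -3.12536e+01 -6.40000e-02
  4.36000e-02  2.00000e-04]
position [0.2654 0.5927 0.1901]
tool_rot [-0.895   1.3809  0.8932]
ft_force [ 0.0616  0.347  -0.8476]
torque [-0.0225 -0.0161 -0.0263]
grip_width 1.0018
[[-0.001 -0.913  0.409]
 [-0.002  0.409  0.913]
 [-1.    -0.    -0.002]]
{'K': array([[394.06395428,   0.        , 254.70634518],
       [  0.        , 394.06395428, 189.91494996],
       [  0.        ,   0.        ,   1.        ]]), 'rvec': array([ 2.02040416,  0.91582845, -0.50605195]), 'tvec': array([-0.39145353, -0.15311597,  1.9779999 ])}
{'K': array([[426.94461259,   0.        , 255.68750801],
       [  0.        , 426.94461259, 192.51998596],
       [  0.        ,   0.        ,   1.        ]]), 'rvec': array([ 2.13808628, -2.16660286,  0.18257708]), 'tvec': array([1.02168454e-03, 6.08678569e-01, 1.32816171e+00])}
{'K': array([[325.75047327,   0.        , 253.01231494],
       [  0.        , 325.75047327, 195.09386062],
       [  0.        ,   0.        ,   1.        ]]), 'T_tool_cam': array([[ 4.47997374e-04, -2.83055992e-01,  9.59103282e-01,
        -1.92716308e-01],
       [ 2.97058863e-04, -9.59103298e-01, -2.83056135e-01,
         7.75159256e-02],
       [ 9.99999856e-01,  4.11718536e-04, -3.45591468e-04,
        -5.63828819e-04],
       [ 0.00000000e+00,  0.00000000e+00,  0.00000000e+00,
         1.00000000e+00]])}
```

View pics/s0.png

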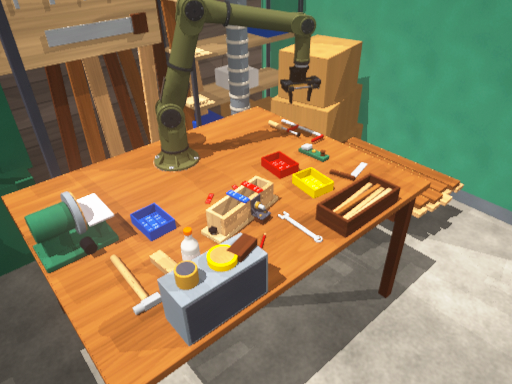

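View pics/t0.png

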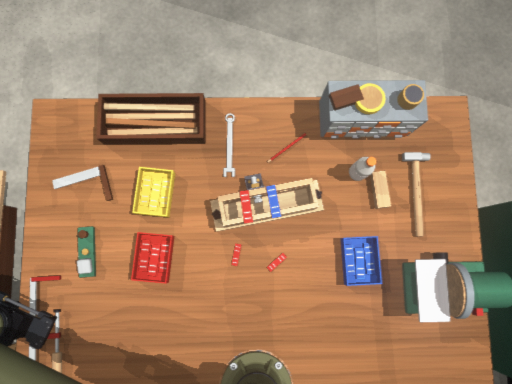

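View pics/w0.png

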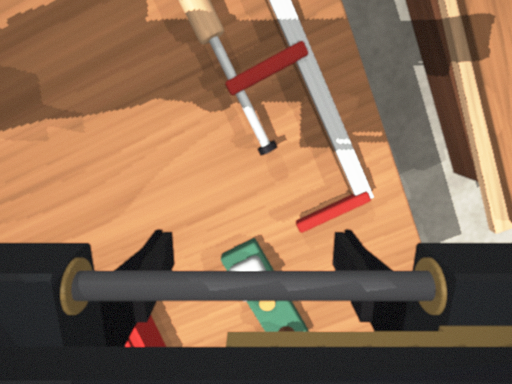

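```bash
python3 - <<'E'
from h import *
crop('t0.png','t0a.png',205,165,335,240,6)
crop('t0.png','t0b.png',120,220,220,295,6)
crop('t0.png','t0c.png',325,225,400,295,6)
E
```

```text
(no output)
```

View pics/t0a.png

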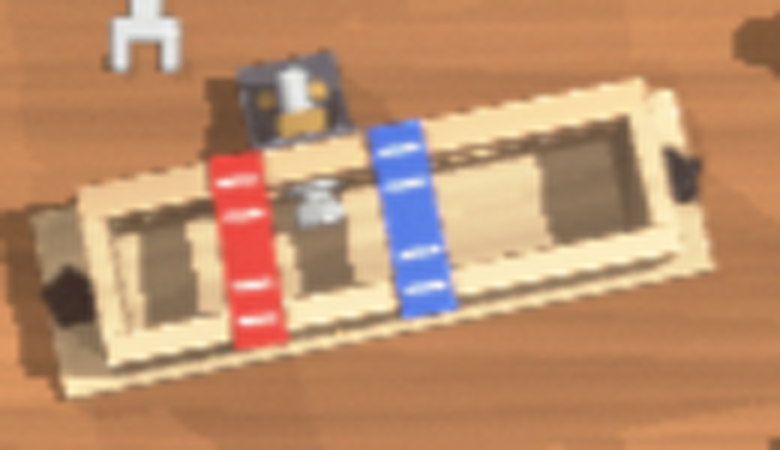

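View pics/t0b.png

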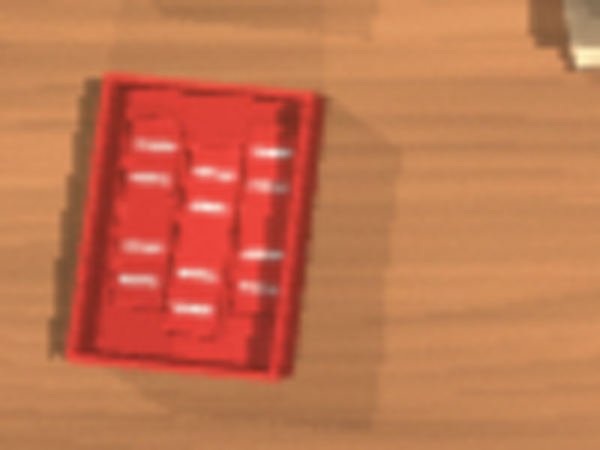

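View pics/t0c.png

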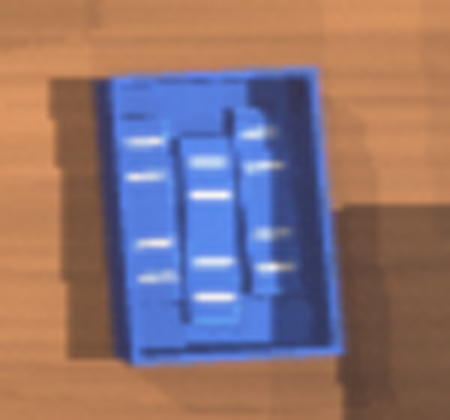

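```bash
python3 - <<'E'
from h import *
c=cam('top')
def f(pts,x0,y0,z,s=6):
    P=np.array([px2w(c,x0+(a+.5)/s-.5,y0+(b+.5)/s-.5,z) for a,b in pts]); return P
def rep(n,P):
    print(n,P.mean(0).round(4)); 
    if len(P)==4:
        e=[P[1]-P[0],P[2]-P[1],P[2]-P[3],P[3]-P[0]]
        print('  len',[round(np.linalg.norm(v),4) for v in e],'ang',[round(np.degrees(np.arctan2(v[1],v[0])),1) for v in e])
rep('red',f([(209,157),(262,150),(287,343),(236,349)],205,165,.106))
rep('blue',f([(368,128),(420,120),(456,306),(404,318)],205,165,.108))
rep('fence',f([(80,190),(642,78),(680,250),(110,365)],205,165,.1))
print(f([(320,203)],205,165,.077))
rep('rbin',f([(105,74),(325,93),(290,380),(68,358)],120,220,.045))
rep('bbin',f([(97,77),(318,68),(343,352),(128,365)],325,225,.045))
E
```

```text
red [0.5578 0.0245 0.106 ]
  len [np.float64(0.0274), np.float64(0.0999), np.float64(0.026), np.float64(0.0995)] ang [np.float64(-83.1), np.float64(-173.4), np.float64(-84.0), np.float64(-172.6)]
blue [ 0.5729 -0.0592  0.108 ]
  len [np.float64(0.0271), np.float64(0.0974), np.float64(0.0272), np.float64(0.0993)] ang [np.float64(-81.8), np.float64(-170.4), np.float64(-77.7), np.float64(-170.4)]
fence [ 0.5728 -0.0429  0.1   ]
  len [np.float64(0.2964), np.float64(0.0915), np.float64(0.2978), np.float64(0.0913)] ang [np.float64(-79.3), np.float64(-169.6), np.float64(-79.3), np.float64(-170.5)]
[[ 0.58512744 -0.01311983  0.077     ]]
rbin [0.4079 0.3195 0.045 ]
  len [np.float64(0.1162), np.float64(0.1488), np.float64(0.1155), np.float64(0.1473)] ang [np.float64(-95.7), np.float64(173.8), np.float64(-96.4), np.float64(174.1)]
bbin [ 0.3883 -0.3381  0.045 ]
  len [np.float64(0.1181), np.float64(0.148), np.float64(0.1132), np.float64(0.15)] ang [np.float64(-88.5), np.float64(-178.2), np.float64(-87.5), np.float64(-176.3)]
```

```bash
cat >> h.py <<'E'
def plan(p,jaw):
    st=ctrl.get_state(); M=R.from_rotvec(st['tool_rot']).as_matrix(); z=M[:,2]
    a=np.degrees(np.arctan2(z[1],z[0])); d=(jaw-a+180)%360-180
    print('t',round(st['time'],2),'pos',np.round(st['position'],4),'jaw',round(a,1),'grip',np.round(st['grip_width'],3),'F',np.round(st['ft_force'],1),'j7',np.round(st['joint_positions'][6],2))
    print('travel',delta(p).round(4),'twist',round(-np.radians(d),3))
E
python3 - <<'E'
from h import *
plan([.558,.0245,.19],97)
E
```

```text
t 0.15 pos [0.2654 0.5929 0.1903] jaw 65.9 grip 1.003 F [ 0.3 -0.3  0.6] j7 -0.06
travel [ 0.0009 -0.4992 -0.3993] twist -0.543
```

```bash
r='x'; python3 -m pendant '[{"travel":[0,-0.04,-0.03],"twist":-0.06},{"travel":[0,-0.08,-0.065],"twist":-0.12},{"travel":[0,-0.125,-0.1],"twist":-0.18},{"travel":[0,-0.17,-0.136],"twist":-0.22},{"travel":[0,-0.22,-0.176],"twist":-0.28},{"travel":[0,-0.26,-0.208],"twist":-0.34},{"travel":[0,-0.3,-0.24],"twist":-0.4},{"travel":[0,-0.34,-0.272],"twist":-0.45},{"travel":[0,-0.38,-0.304],"twist":-0.5},{"travel":[0,-0.42,-0.336],"twist":-0.54}]' 0.2 20; python3 - <<'E'
from h import *
plan([.558,.0245,.17],97)
E
```

```text
time: 1.4
position: [0.5119, 0.1131, 0.1908]
tool_rot: [-1.298, 1.151, 1.298]
ft_force: [0.6, 0.6, 0.1]
grip_width: 0.601
t 1.4 pos [0.5119 0.1131 0.1908] jaw 96.9 grip 0.601 F [0.6 0.6 0.1] j7 1.44
travel [ 0.0208 -0.0351 -0.0935] twist -0.001
```

```bash
python3 -m pendant '[{"travel":[0,-0.017,-0.046],"twist":0},{"travel":[0.01,-0.035,-0.0935],"twist":0},{"travel":[0.02,-0.035,-0.0935],"twist":0},{"travel":[0.02,-0.035,-0.0935],"twist":0}]'; python3 - <<'E'
from h import *
plan([.558,.0245,.088],97)
shot('wrist','w1.png');shot('scene','s1.png')
E
```

```text
time: 1.9
position: [0.5568, 0.0252, 0.1696]
tool_rot: [-1.297, 1.153, 1.3]
ft_force: [0.2, 0.2, -0.7]
grip_width: 0.599
t 1.9 pos [0.5568 0.0252 0.1696] jaw 96.9 grip 0.599 F [ 0.2  0.2 -0.7] j7 1.65
travel [ 0.0816 -0.0014 -0.0008] twist -0.001
```

View pics/w1.png

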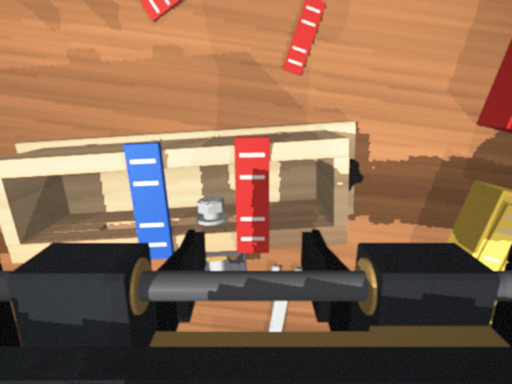

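```bash
python3 - <<'E'
from h import *
crop('w1.png','w1a.png',110,115,280,265,4.7)
E
```

```text
(no output)
```

View pics/w1a.png

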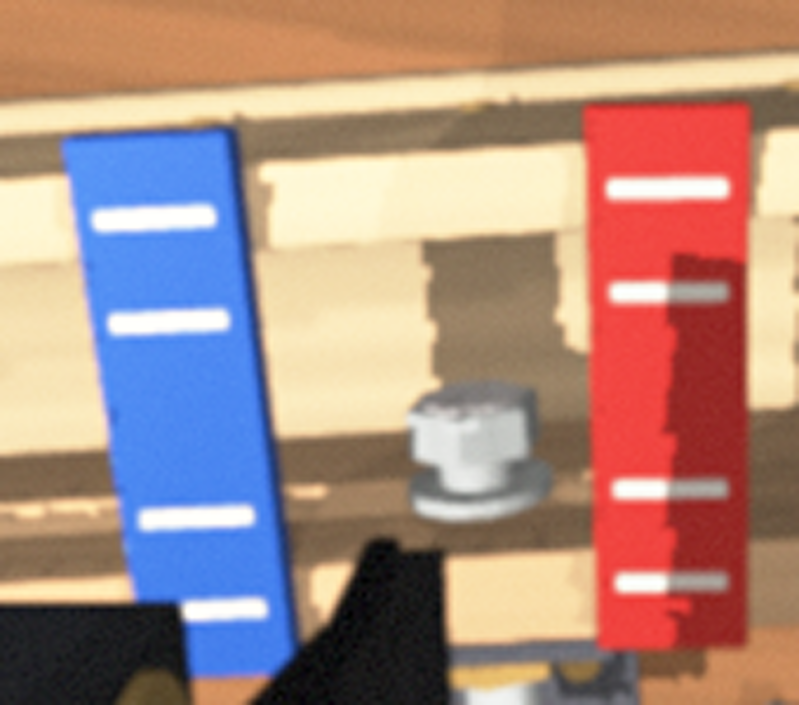

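```bash
python3 - <<'E'
from h import *
s=ctrl.get_state(); print(s['position'])
c=cam('wrist')
g=lambda a,b,z:px2w(c,110+(a+.5)/4.7-.5,115+(b+.5)/4.7-.5,z).round(4)
P=np.array([g(a,b,.106) for a,b in [(585,106),(748,105),(748,647),(601,649)]]);print(P,P.mean(0))
print('len',np.linalg.norm(P[1]-P[0]),np.linalg.norm(P[2]-P[1]),np.linalg.norm(P[3]-P[2]))
for a,b in [((P[1]),P[2]),(P[0],P[3])]: print(np.degrees(np.arctan2(*(b-a)[[1,0]])))
B=np.array([g(62,143,.108),g(232,128,.108),g(293,670,.108)]);print(B,(B[0]+B[2])/2,np.degrees(np.arctan2(*(B[2]-B[1])[[1,0]])))
print('ridge',g(462,428,.079),g(462,467,.079))
print('wall edges', g(0,266,.1),g(580,226,.1),g(0,178,.1),g(580,145,.1))
E
```

```text
[0.55741918 0.02628869 0.17076068]
[[0.5104 0.0048 0.106 ]
 [0.5069 0.0317 0.106 ]
 [0.6052 0.0453 0.106 ]
 [0.609  0.0184 0.106 ]] [0.557875 0.02505  0.106   ]
len 0.027126739575555326 0.09923633407175009 0.027167075661542965
7.876980277815642
7.8533133019782175
[[ 0.527  -0.0809  0.108 ]
 [ 0.521  -0.0529  0.108 ]
 [ 0.6192 -0.0375  0.108 ]] [ 0.5731 -0.0592  0.108 ] 8.912693812996801
ridge [ 0.5786 -0.0136  0.079 ] [ 0.5866 -0.0129  0.079 ]
wall edges [ 0.5515 -0.0945  0.1   ] [0.5318 0.0059 0.1   ] [ 0.5359 -0.0945  0.1   ] [0.5178 0.0044 0.1   ]
```

```bash
python3 -m pendant '[{"travel":[0.03,-0.001,-0.0005],"twist":-0.017},{"travel":[0.06,-0.001,-0.0005],"twist":-0.017},{"travel":[0.083,-0.001,-0.0005],"twist":-0.017},{"travel":[0.083,-0.001,-0.0005],"twist":-0.017}]'; python3 - <<'E'
from h import *
plan([.558,.025,.086],98)
E
```

```text
time: 2.5
position: [0.5568, 0.0274, 0.0866]
tool_rot: [-1.312, 1.142, 1.317]
ft_force: [1.3, -0.3, 1.1]
grip_width: 0.598
t 2.5 pos [0.5568 0.0274 0.0866] jaw 98.2 grip 0.598 F [ 1.3 -0.3  1.1] j7 1.69
travel [ 0.0006 -0.0009 -0.0026] twist 0.003
```

```bash
python3 -m pendant '[{"travel":[0,-0.001,-0.0025],"twist":0},{"travel":[0,-0.001,-0.0025],"twist":0},{"travel":[0,-0.001,-0.0025],"twist":0},{"travel":[0,-0.001,-0.0025],"twist":0},{"travel":[0,-0.001,-0.0025],"twist":0},{"travel":[0,-0.001,-0.0025],"twist":0}]' -1 15;  python3 -m pendant '[{"travel":[-0.03,0,0],"twist":0},{"travel":[-0.06,0,0],"twist":0},{"travel":[-0.09,0,0],"twist":0},{"travel":[-0.09,0,0],"twist":0}]'; python3 - <<'E'
from h import *
plan([.408,.3195,.17],86)
shot('wrist','w2.png')
E
```

```text
time: 3.25
position: [0.5581, 0.025, 0.0865]
tool_rot: [-1.312, 1.142, 1.317]
ft_force: [0.4, 0.5, 0.2]
grip_width: 0.031
time: 3.75
position: [0.5603, 0.0251, 0.1791]
tool_rot: [-1.314, 1.138, 1.313]
ft_force: [0.4, 0.5, -1.2]
grip_width: 0.007
t 3.75 pos [0.5603 0.0251 0.1791] jaw 98.2 grip 0.007 F [ 0.4  0.5 -1.2] j7 1.67
travel [0.0091 0.1089 0.313 ] twist 0.212
```

View pics/w2.png

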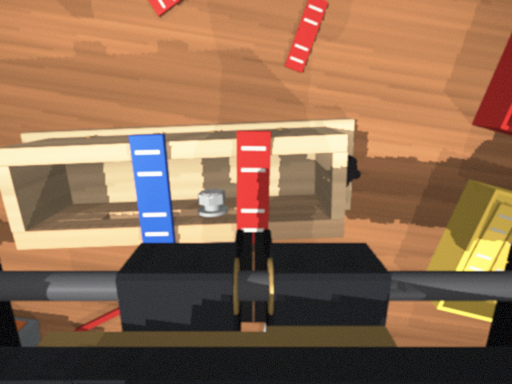

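```bash
python3 - <<'E'
from h import *
s=ctrl.get_state(); c=cam('wrist',s); 
M=R.from_rotvec(s['tool_rot']).as_matrix();p=np.array(s['position'])
for d in(-.019,-.01,0,.01): print(d,w2px(c,p+M[:,0]*d), w2px(c,p+M[:,0]*d+M[:,1]*.0095))
shot('top','t2.png');shot('scene','s2.png');crop('t2.png','t2a.png',205,165,335,240,6);crop('s2.png','s2a.png',180,120,320,250,5)
crop('w2.png','w2a.png',110,115,280,265,4.7)
E
```

```text
-0.019 [254.18437051 239.21109663] [254.20623041 223.88753948]
-0.01 [254.13458782 233.07662003] [254.15479047 218.34809355]
0 [254.08414638 226.86096737] [254.10273611 212.74248194]
0.01 [254.03817496 221.19613478] [254.0553527  207.63987476]
```

View pics/t2a.png

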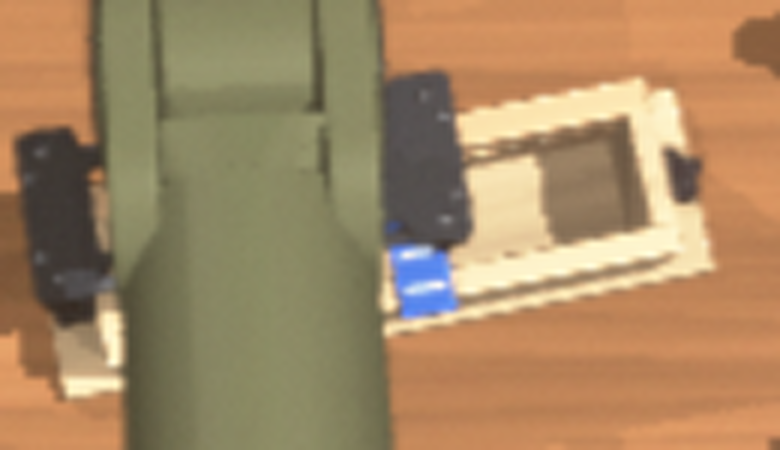

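View pics/s2a.png

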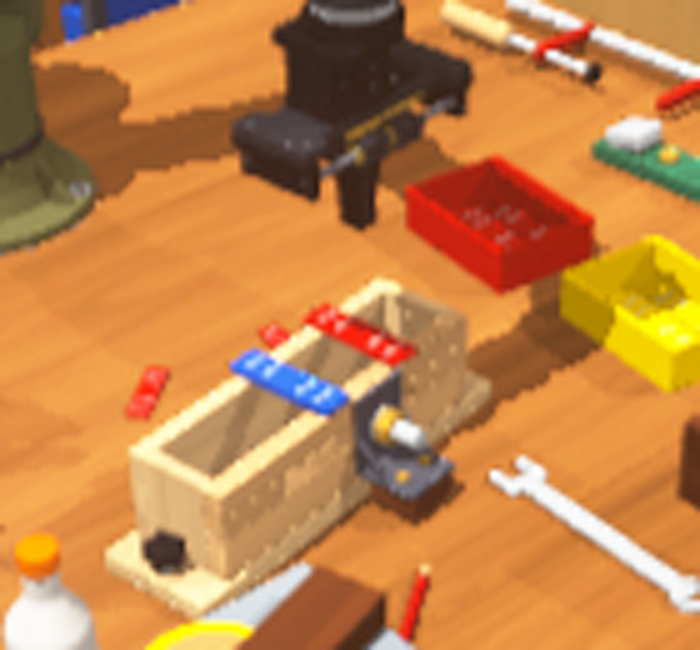

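View pics/w2a.png

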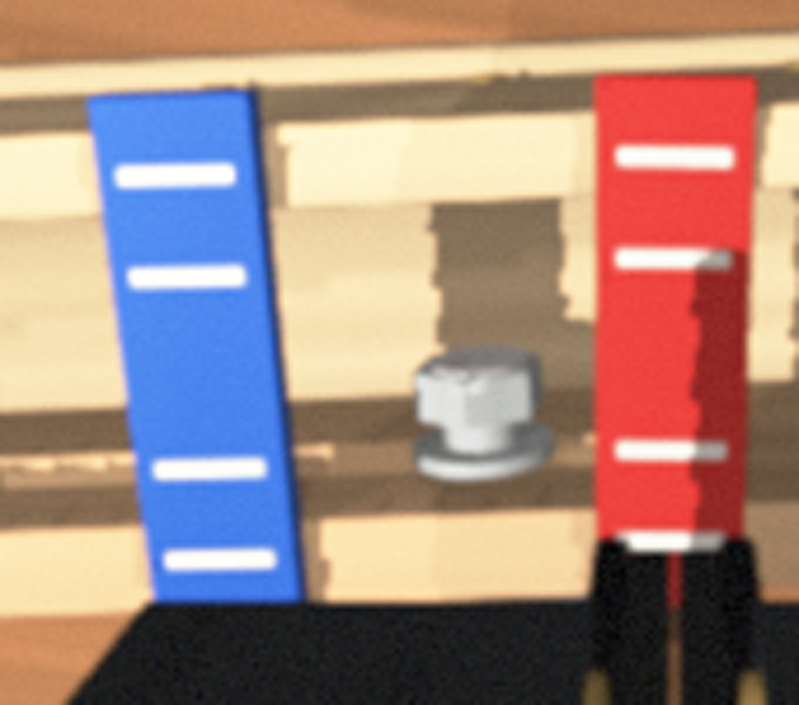

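```bash
python3 - <<'E'
from h import *
s=ctrl.get_state(); c=cam('scene'); 
M=R.from_rotvec(s['tool_rot']).as_matrix();p=np.array(s['position'])
for d in(-.06,-.04,-.02,0): print(d,(w2px(c,p+M[:,0]*d)-[180,120])*5+2)
crop('s2.png','s2b.png',215,120,285,170,10)
c=cam('wrist',s)
g=lambda a,b,z:px2w(c,110+(a+.5)/4.7-.5,115+(b+.5)/4.7-.5,z).round(4)
print(g(594,75,.106),g(757,77,.106))
E
```

```text
-0.06 [358.29993702 191.08877221]
-0.04 [358.79921833 213.64935592]
-0.02 [359.29105572 235.8735782 ]
0 [359.77561445 257.76890574]
[0.5061 0.0033 0.106 ] [0.5025 0.0306 0.106 ]
```

View pics/s2b.png

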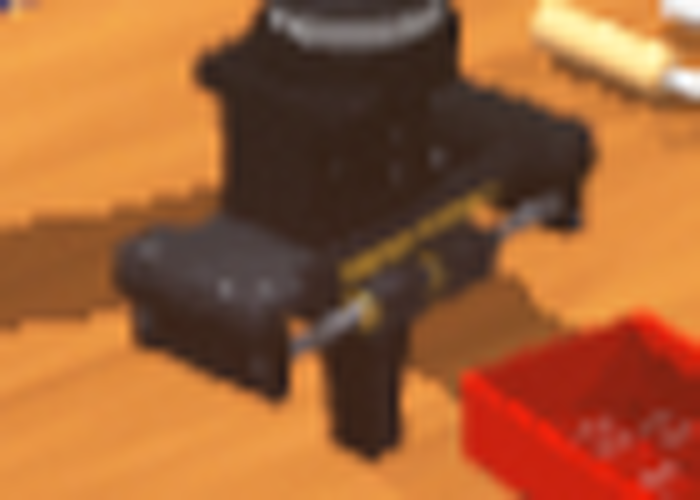

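```bash
python3 -m pendant '[{"travel":[0,0,0],"twist":0},{"travel":[0,0,0],"twist":0},{"travel":[0,0,0],"twist":0}]' 0; python3 - <<'E'
from h import *
plan([.558,.025,.075],98)
s=ctrl.get_state();shot('wrist','w3.png');print(s['position'],s['tool_rot'])
crop('w3.png','w3a.png',110,115,280,265,4.7)
E
```

```text
time: 4.28
position: [0.5576, 0.0251, 0.175]
tool_rot: [-1.311, 1.144, 1.319]
ft_force: [0.6, -0.5, -0.5]
grip_width: 0.262
t 4.28 pos [0.5576 0.0251 0.175 ] jaw 98.2 grip 0.262 F [ 0.6 -0.5 -0.5] j7 1.67
travel [ 0.1    -0.0011 -0.0001] twist 0.003
[0.55758728 0.02506788 0.17503255] [-1.31076369  1.14355469  1.31852233]
```

View pics/w3a.png

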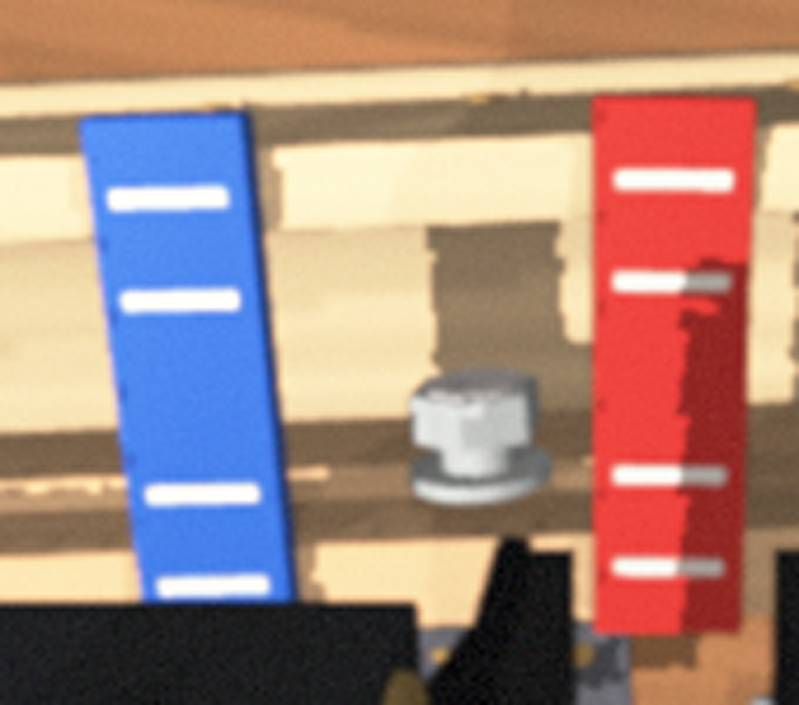

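```bash
python3 - <<'E'
from h import *
s=dict(position=[0.55758728,0.02506788,0.17503255],tool_rot=[-1.31076369,1.14355469,1.31852233])
c=cam('wrist',s)
g=lambda a,b,z:px2w(c,110+(a+.5)/4.7-.5,115+(b+.5)/4.7-.5,z).round(4)
P=np.array([g(a,b,.106) for a,b in [(593,97),(756,98),(740,632),(597,633)]]);print(P,P.mean(0),np.degrees(np.arctan2(*(P[2]-P[1])[[1,0]])))
print(np.linalg.norm(P[1]-P[0]),np.linalg.norm(P[2]-P[1]))
E
python3 -m pendant '[{"travel":[0.03,-0.001,0],"twist":0},{"travel":[0.06,-0.001,0],"twist":0},{"travel":[0.085,-0.001,0],"twist":0},{"travel":[0.095,-0.001,0],"twist":0},{"travel":[0.1,-0.001,0],"twist":0},{"travel":[0.1,-0.001,0],"twist":0}]';python3 - <<'E'
from h import *
plan([.558,.025,.062],98)
shot('scene','s3.png');crop('s3.png','s3a.png',200,150,290,220,8)
shot('wrist','w4.png')
E
```

```text
[[0.5095 0.0036 0.106 ]
 [0.5057 0.0309 0.106 ]
 [0.6037 0.0435 0.106 ]
 [0.6077 0.017  0.106 ]] [0.55665 0.02375 0.106  ] 7.326406660169546
0.027563200104487134 0.09880667993612574
time: 5.08
position: [0.5585, 0.0252, 0.0757]
tool_rot: [-1.311, 1.143, 1.318]
ft_force: [0.5, -0.1, -0.4]
grip_width: 0.5
t 5.08 pos [0.5585 0.0252 0.0757] jaw 98.2 grip 0.5 F [ 0.5 -0.1 -0.4] j7 1.7
travel [ 0.0137  0.0004 -0.0001] twist 0.003
```

View pics/s3a.png

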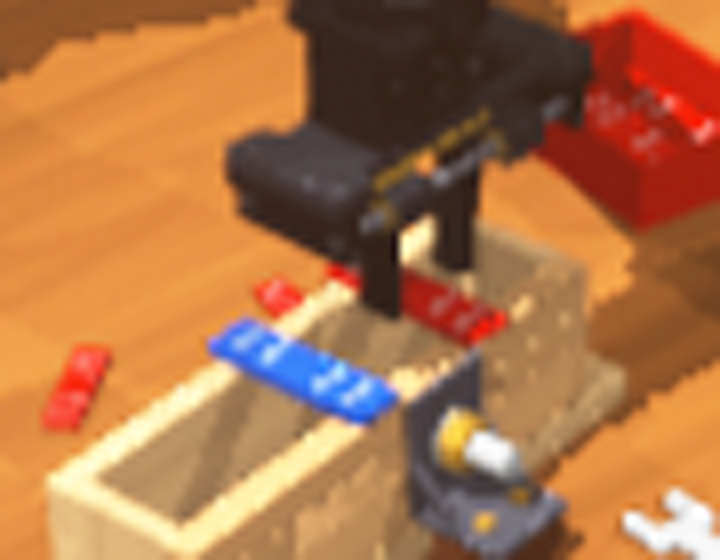

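View pics/w4.png

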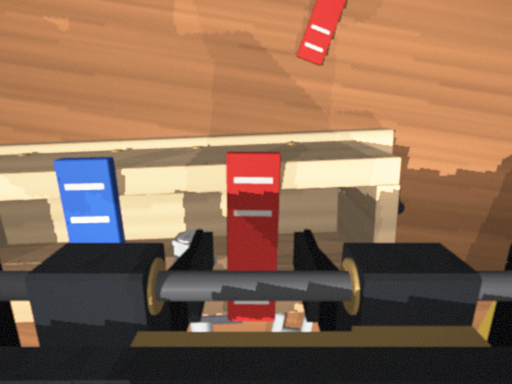

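```bash
python3 -m pendant '[{"travel":[0.007,0,-0.0008],"twist":0.01},{"travel":[0.0145,0,-0.0008],"twist":0.01},{"travel":[0.0145,0,-0.0008],"twist":0.01}]' && python3 -m pendant '[{"travel":[0,0,0],"twist":0},{"travel":[0,0,0],"twist":0},{"travel":[0,0,0],"twist":0},{"travel":[0,0,0],"twist":0},{"travel":[0,0,0],"twist":0}]' -1 15
```

```text
time: 5.55
position: [0.5581, 0.0243, 0.0607]
tool_rot: [-1.304, 1.149, 1.311]
ft_force: [-0.0, -0.1, 0.1]
grip_width: 0.494
time: 6.18
position: [0.5581, 0.0244, 0.0608]
tool_rot: [-1.304, 1.148, 1.311]
ft_force: [0.7, 0.1, -0.1]
grip_width: 0.317
```

```bash
python3 -m pendant '[{"travel":[-0.03,0,0],"twist":0},{"travel":[-0.06,0,0],"twist":0},{"travel":[-0.08,0,0],"twist":0}]'; python3 - <<'E'
from h import *
plan([.408,.3195,.14],86)
E
```

```text
time: 6.55
position: [0.5592, 0.0244, 0.1424]
tool_rot: [-1.304, 1.147, 1.31]
ft_force: [0.2, -0.9, -0.6]
grip_width: 0.317
t 6.55 pos [0.5592 0.0244 0.1424] jaw 97.6 grip 0.317 F [ 0.2 -0.9 -0.6] j7 1.67
travel [0.0029 0.1108 0.3125] twist 0.203
```

```bash
python3 -m pendant '[{"travel":[0,0.011,0.031],"twist":0.02},{"travel":[0,0.022,0.062],"twist":0.04},{"travel":[0,0.035,0.1],"twist":0.06},{"travel":[0,0.05,0.14],"twist":0.09},{"travel":[0,0.065,0.184],"twist":0.12},{"travel":[0,0.08,0.227],"twist":0.15},{"travel":[0,0.095,0.27],"twist":0.18},{"travel":[0,0.111,0.3125],"twist":0.2},{"travel":[0,0.111,0.3125],"twist":0.2},{"travel":[0,0.111,0.3125],"twist":0.2}]'; python3 - <<'E'
from h import *
plan([.408,.3195,.02],86)
shot('wrist','w5.png');shot('scene','s5.png')
E
```

```text
time: 7.8
position: [0.4082, 0.3188, 0.1428]
tool_rot: [-1.158, 1.245, 1.162]
ft_force: [0.6, -0.2, 0.5]
grip_width: 0.318
t 7.8 pos [0.4082 0.3188 0.1428] jaw 86.1 grip 0.318 F [ 0.6 -0.2  0.5] j7 0.8
travel [ 0.1228 -0.0003  0.0009] twist 0.002
```

View pics/w5.png

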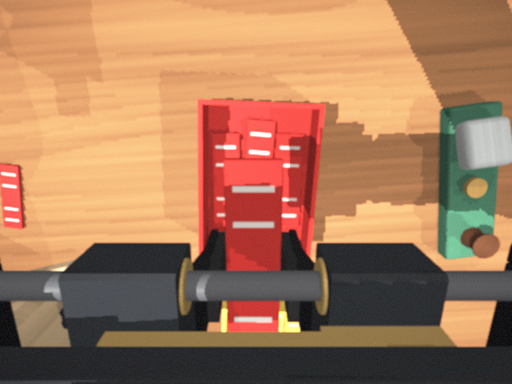

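```bash
python3 -m pendant '[{"travel":[0.04,0,0.001],"twist":0},{"travel":[0.08,0,0.001],"twist":0},{"travel":[0.11,0,0.001],"twist":0},{"travel":[0.13,0,0.001],"twist":0},{"travel":[0.142,0,0.001],"twist":0},{"travel":[0.142,0,0.001],"twist":0}]' && python3 -m pendant '[{"travel":[0,0,0],"twist":0},{"travel":[0,0,0],"twist":0},{"travel":[0,0,0],"twist":0}]' 0 && python3 -m pendant '[{"travel":[-0.04,0,0],"twist":0},{"travel":[-0.08,0,0],"twist":0},{"travel":[-0.12,0,0],"twist":0},{"travel":[-0.14,0,0],"twist":0},{"travel":[-0.14,0,0],"twist":0}]'; python3 - <<'E'
from h import *
plan([.573,-.0592,.14],99)
shot('wrist','w6.png')
E
```

```text
time: 8.65
position: [0.4082, 0.3179, 0.0004]
tool_rot: [-1.156, 1.247, 1.16]
ft_force: [-0.4, 0.5, 0.1]
grip_width: 0.322
time: 9.02
position: [0.4086, 0.3183, 0.0011]
tool_rot: [-1.156, 1.246, 1.159]
ft_force: [-0.3, 0.2, 0.6]
grip_width: 0.491
time: 9.65
position: [0.4103, 0.3195, 0.143]
tool_rot: [-1.155, 1.242, 1.159]
ft_force: [0.6, 0.0, -0.4]
grip_width: 0.496
t 9.65 pos [0.4103 0.3195 0.143 ] jaw 85.9 grip 0.496 F [ 0.6  0.  -0.4] j7 0.8
travel [ 0.0021 -0.189  -0.3662] twist -0.228
```

View pics/w6.png

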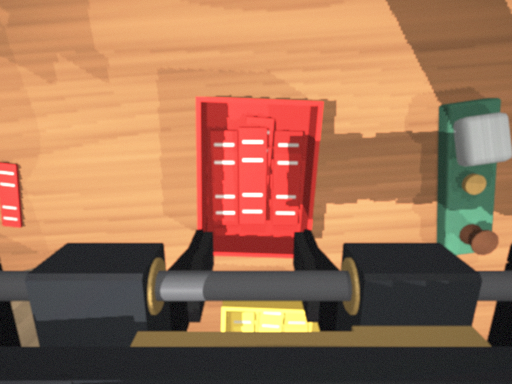

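```bash
python3 -m pendant '[{"travel":[0,-0.02,-0.04],"twist":-0.03},{"travel":[0,-0.045,-0.087],"twist":-0.06},{"travel":[0,-0.07,-0.136],"twist":-0.09},{"travel":[0,-0.095,-0.184],"twist":-0.12},{"travel":[0,-0.12,-0.233],"twist":-0.15},{"travel":[0,-0.145,-0.281],"twist":-0.18},{"travel":[0,-0.17,-0.33],"twist":-0.21},{"travel":[0,-0.189,-0.366],"twist":-0.228},{"travel":[0,-0.189,-0.366],"twist":-0.228},{"travel":[0,-0.189,-0.366],"twist":-0.228}]'; python3 - <<'E'
from h import *
plan([.573,-.0592,.062],99)
s=ctrl.get_state();shot('wrist','w7.png');print(s['position'],s['tool_rot'])
crop('w7.png','w7a.png',200,120,360,270,5)
E
```

```text
time: 10.95
position: [0.5711, -0.0588, 0.1394]
tool_rot: [-1.321, 1.135, 1.329]
ft_force: [-0.4, 0.2, -0.2]
grip_width: 0.502
t 10.95 pos [ 0.5711 -0.0588  0.1394] jaw 99.0 grip 0.502 F [-0.4  0.2 -0.2] j7 1.87
travel [ 0.0774 -0.0023 -0.0007] twist 0.0
[ 0.57106109 -0.05884742  0.13937844] [-1.32071723  1.1346513   1.32935676]
```

View pics/w7a.png

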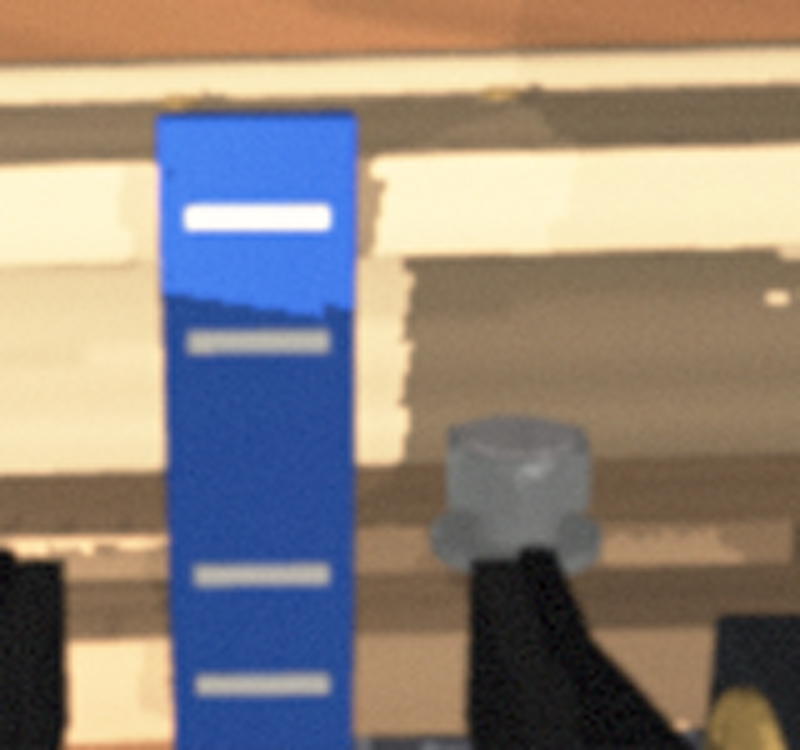

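```bash
python3 -m pendant '[{"travel":[0.03,-0.001,-0.0005],"twist":0},{"travel":[0.055,-0.002,-0.0005],"twist":0},{"travel":[0.0775,-0.002,-0.0005],"twist":0},{"travel":[0.0775,-0.002,-0.0005],"twist":0}]' && python3 -m pendant '[{"travel":[0,0,0],"twist":0},{"travel":[0,0,0],"twist":0},{"travel":[0,0,0],"twist":0},{"travel":[0,0,0],"twist":0},{"travel":[0,0,0],"twist":0}]' -1 15 && python3 -m pendant '[{"travel":[-0.03,0,0],"twist":0},{"travel":[-0.06,0,0],"twist":0},{"travel":[-0.08,0,0],"twist":0}]'; python3 - <<'E'
from h import *
plan([.3885,-.338,.14],93)
E
```

```text
time: 11.5
position: [0.5707, -0.0563, 0.0602]
tool_rot: [-1.321, 1.135, 1.336]
ft_force: [0.3, -0.5, 0.5]
grip_width: 0.498
time: 12.12
position: [0.5714, -0.0559, 0.0612]
tool_rot: [-1.321, 1.133, 1.335]
ft_force: [-0.6, 1.2, 6.5]
grip_width: 0.32
time: 12.5
position: [0.5724, -0.0566, 0.1423]
tool_rot: [-1.322, 1.133, 1.334]
ft_force: [-0.3, -0.5, -0.5]
grip_width: 0.321
t 12.5 pos [ 0.5724 -0.0566  0.1423] jaw 99.2 grip 0.321 F [-0.3 -0.5 -0.5] j7 1.87
travel [ 0.0034  0.2267 -0.2483] twist 0.109
```

```bash
python3 -m pendant '[{"travel":[0,0.022,-0.024],"twist":0.01},{"travel":[0,0.05,-0.055],"twist":0.03},{"travel":[0,0.08,-0.088],"twist":0.04},{"travel":[0,0.11,-0.12],"twist":0.05},{"travel":[0,0.14,-0.153],"twist":0.07},{"travel":[0,0.17,-0.186],"twist":0.08},{"travel":[0,0.2,-0.219],"twist":0.1},{"travel":[0,0.227,-0.248],"twist":0.11},{"travel":[0,0.227,-0.248],"twist":0.11},{"travel":[0,0.227,-0.248],"twist":0.11}]'; python3 - <<'E'
from h import *
plan([.3885,-.338,.0],93)
shot('wrist','w8.png')
E
```

```text
time: 13.75
position: [0.3873, -0.3375, 0.1427]
tool_rot: [-1.24, 1.189, 1.253]
ft_force: [0.4, 0.9, 0.6]
grip_width: 0.319
t 13.75 pos [ 0.3873 -0.3375  0.1427] jaw 92.9 grip 0.319 F [0.4 0.9 0.6] j7 2.33
travel [ 0.1427 -0.0023 -0.0009] twist -0.002
```

View pics/w8.png

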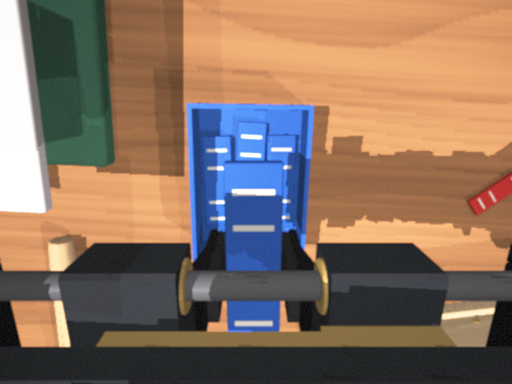

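```bash
python3 -m pendant '[{"travel":[0.04,-0.001,-0.001],"twist":0},{"travel":[0.08,-0.001,-0.001],"twist":0},{"travel":[0.11,-0.001,-0.001],"twist":0},{"travel":[0.13,-0.001,-0.001],"twist":0},{"travel":[0.14,-0.001,-0.001],"twist":0},{"travel":[0.14,-0.001,-0.001],"twist":0}]' && python3 -m pendant '[{"travel":[0,0,0],"twist":0},{"travel":[0,0,0],"twist":0},{"travel":[0,0,0],"twist":0}]' 0 && python3 -m pendant '[{"travel":[-0.04,0,0],"twist":0},{"travel":[-0.08,0,0],"twist":0},{"travel":[-0.12,0,0],"twist":0},{"travel":[-0.14,0,0],"twist":0},{"travel":[-0.14,0,0],"twist":0}]'; python3 - <<'E'
from h import *
plan([.583,-.0135,.14],100.5)
shot('wrist','w9.png')
E
```

```text
time: 14.55
position: [0.3879, -0.3369, 0.0024]
tool_rot: [-1.241, 1.188, 1.256]
ft_force: [-0.3, 0.4, -0.1]
grip_width: 0.323
time: 14.92
position: [0.3883, -0.3371, 0.0029]
tool_rot: [-1.242, 1.188, 1.256]
ft_force: [-0.6, -0.0, 0.2]
grip_width: 0.484
time: 15.55
position: [0.3906, -0.3382, 0.1446]
tool_rot: [-1.245, 1.186, 1.252]
ft_force: [0.1, -0.0, -0.9]
grip_width: 0.498
t 15.55 pos [ 0.3906 -0.3382  0.1446] jaw 93.0 grip 0.498 F [ 0.1 -0.  -0.9] j7 2.34
travel [ 0.004  -0.2093  0.314 ] twist -0.13
```

View pics/w9.png

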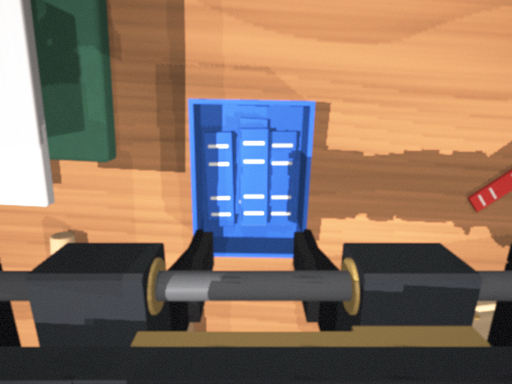

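```bash
python3 -m pendant '[{"travel":[0,-0.021,0.031],"twist":-0.01},{"travel":[0,-0.045,0.068],"twist":-0.03},{"travel":[0,-0.072,0.108],"twist":-0.05},{"travel":[0,-0.1,0.15],"twist":-0.06},{"travel":[0,-0.13,0.195],"twist":-0.08},{"travel":[0,-0.16,0.24],"twist":-0.1},{"travel":[0,-0.185,0.28],"twist":-0.12},{"travel":[0,-0.209,0.314],"twist":-0.13},{"travel":[0,-0.209,0.314],"twist":-0.13},{"travel":[0,-0.209,0.314],"twist":-0.13}]' 0.1; python3 - <<'E'
from h import *
plan([.583,-.0135,.14],100.5)
s=ctrl.get_state();shot('wrist','w10.png');print(list(s['position']),list(s['tool_rot']))
crop('w10.png','w10a.png',130,110,370,290,3.3)
crop('w10.png','w10b.png',215,190,295,250,10)
E
```

```text
time: 16.85
position: [0.5807, -0.0139, 0.141]
tool_rot: [-1.336, 1.123, 1.351]
ft_force: [-0.8, -0.4, -0.4]
grip_width: 0.548
t 16.85 pos [ 0.5807 -0.0139  0.141 ] jaw 100.4 grip 0.548 F [-0.8 -0.4 -0.4] j7 1.82
travel [ 0.0009 -0.0024  0.    ] twist -0.001
[np.float64(0.580673819788352), np.float64(-0.01393939387478721), np.float64(0.1409666012396649)] [np.float64(-1.3361484877960554), np.float64(1.1233010676108315), np.float64(1.3505023252559345)]
```

View pics/w10a.png

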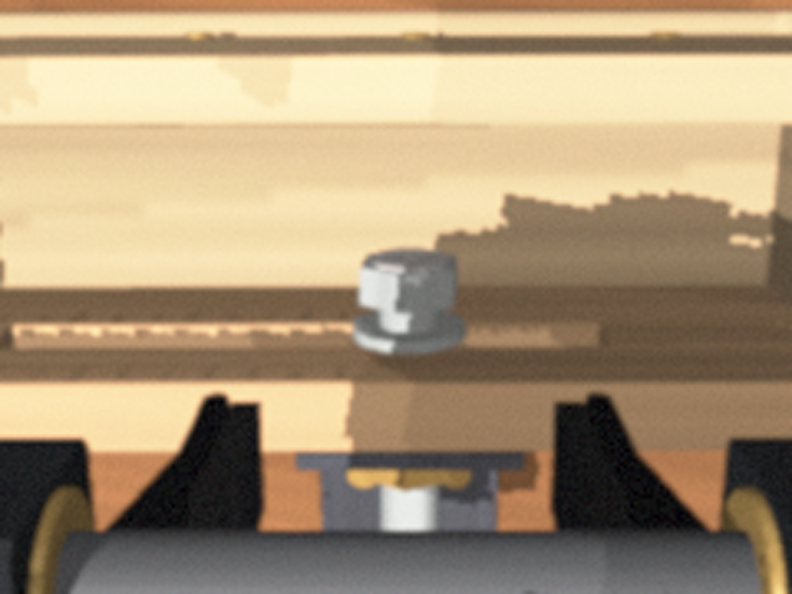

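View pics/w10b.png

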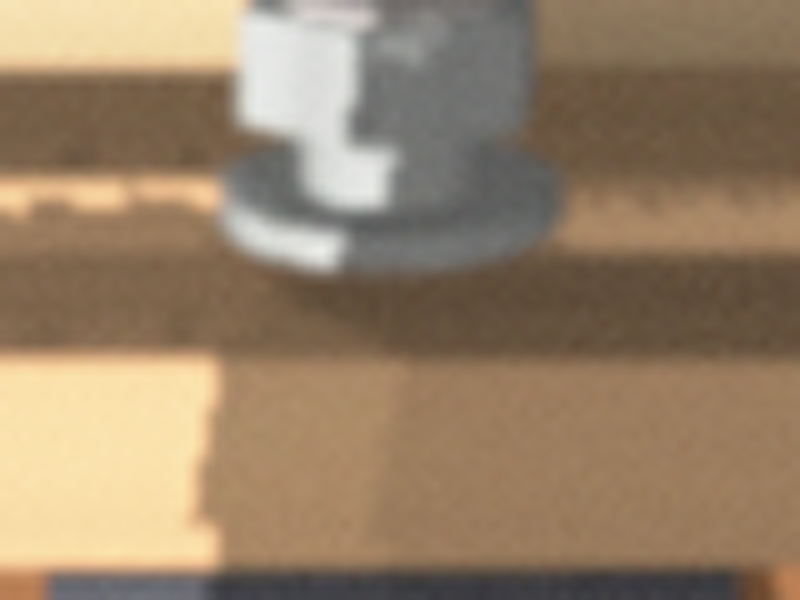

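```bash
python3 - <<'E'
from h import *
s=dict(position=[0.580673819788352,-0.01393939387478721,0.1409666012396649],tool_rot=[-1.3361484877960554,1.1233010676108315,1.3505023252559345])
c=cam('wrist',s); M=R.from_rotvec(s['tool_rot']).as_matrix()
for n,v,z in [('rear out',110+54/3.3,.1),('rear in',110+125/3.3,.1),('front in',110+380/3.3,.1),('front out',110+452/3.3,.1)]:
    P=px2w(c,254.2,v,z); print(n,P.round(4),'tool',(M.T@(P-s['position'])).round(4))
# head top ridge: back edge / front edge
for v in (190+2/1,190+13.3): 
    P=px2w(c,250.5,v,.079); print(P.round(4),(M.T@(P-s['position'])).round(4))
print((M[:,0]).round(3))
E
```

```text
rear out [ 0.5218 -0.0245  0.1   ] tool [0.0415 0.0594 0.0001]
rear in [ 0.5368 -0.0218  0.1   ] tool [0.0414 0.0442 0.0002]
front in [ 0.595  -0.0109  0.1   ] tool [ 0.0408 -0.0151  0.0002]
front out [ 0.613  -0.0076  0.1   ] tool [ 0.0407 -0.0333  0.0003]
[ 0.5753 -0.0175  0.079 ] [ 0.062   0.0054 -0.0027]
[ 0.5847 -0.0158  0.079 ] [ 0.0619 -0.0042 -0.0027]
[-0.01   0.001 -1.   ]
```

```bash
python3 -m pendant '[{"travel":[0.02,0.001,0],"twist":0},{"travel":[0.04,0.001,0],"twist":0},{"travel":[0.055,0.001,0],"twist":0},{"travel":[0.055,0.001,0],"twist":0}]'; python3 - <<'E'
from h import *
plan([.5805,-.0135,.031],100.5)
shot('wrist','w11.png'); shot('scene','s11.png'); crop('s11.png','s11a.png',195,150,295,225,8)
E
```

```text
time: 17.4
position: [0.578, -0.0156, 0.0853]
tool_rot: [-1.333, 1.126, 1.35]
ft_force: [0.9, -0.1, -0.7]
grip_width: 0.545
t 17.4 pos [ 0.578  -0.0156  0.0853] jaw 100.3 grip 0.545 F [ 0.9 -0.1 -0.7] j7 1.83
travel [ 0.0542 -0.0035  0.0015] twist -0.004
```

View pics/w11.png

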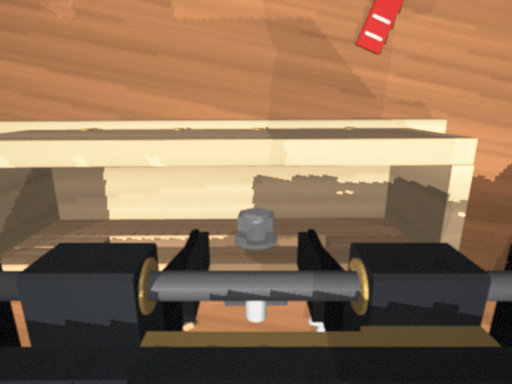

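View pics/s11a.png

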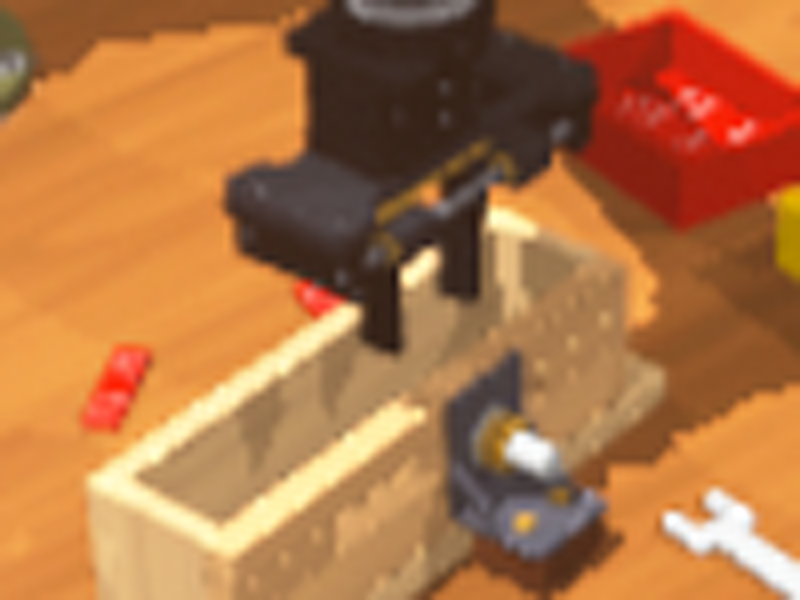

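```bash
python3 -m pendant '[{"travel":[0.015,-0.002,0.0015],"twist":0},{"travel":[0.03,-0.002,0.0015],"twist":0},{"travel":[0.045,-0.002,0.0015],"twist":0},{"travel":[0.054,-0.002,0.0015],"twist":0},{"travel":[0.054,-0.002,0.0015],"twist":0}]'; python3 - <<'E'
from h import *
plan([.5805,-.0135,.031],100.5)
shot('wrist','w12.png'); crop('w12.png','w12a.png',180,180,330,300,5)
E
```

```text
time: 18.12
position: [0.5799, -0.0133, 0.0318]
tool_rot: [-1.334, 1.125, 1.349]
ft_force: [0.2, -0.5, 0.2]
grip_width: 0.548
t 18.12 pos [ 0.5799 -0.0133  0.0318] jaw 100.3 grip 0.548 F [ 0.2 -0.5  0.2] j7 1.86
travel [ 0.0008 -0.0006 -0.0003] twist -0.003
```

View pics/w12a.png

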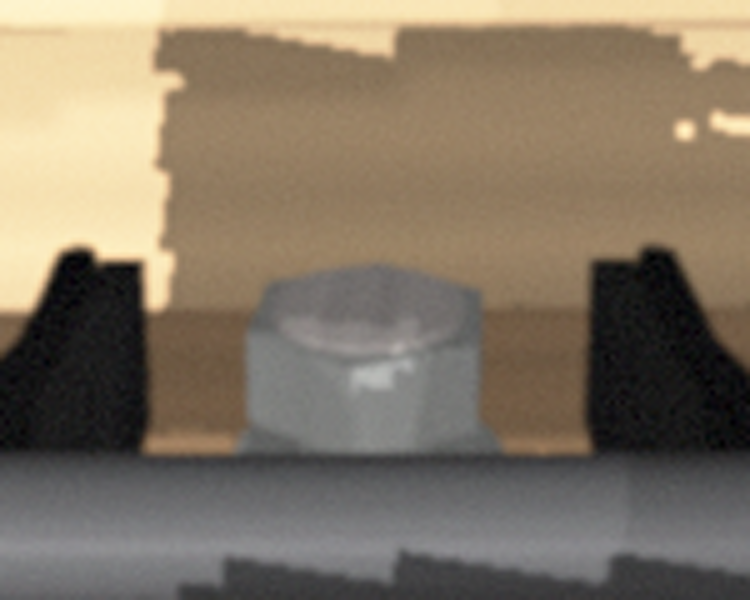

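```bash
python3 -m pendant '[{"travel":[0,0,0],"twist":0},{"travel":[0,0,0],"twist":0},{"travel":[0,0,0],"twist":0},{"travel":[0,0,0],"twist":0},{"travel":[0,0,0],"twist":0},{"travel":[0,0,0],"twist":0},{"travel":[0,0,0],"twist":0},{"travel":[0,0,0],"twist":0}]' -1 35; python3 - <<'E'
from h import *
plan([.5805,-.0135,.031],100.5); print(ctrl.get_state()['torque'])
shot('wrist','w13.png'); crop('w13.png','w13a.png',180,180,330,300,5)
shot('scene','s13.png');crop('s13.png','s13a.png',195,150,295,225,8)
E
```

```text
time: 19.18
position: [0.5808, -0.0134, 0.0329]
tool_rot: [-1.335, 1.124, 1.348]
ft_force: [1.0, -0.1, 3.1]
grip_width: 0.263
t 19.18 pos [ 0.5808 -0.0134  0.0329] jaw 100.3 grip 0.263 F [ 1.  -0.1  3.1] j7 1.86
travel [ 0.0019  0.0003 -0.    ] twist -0.003
[-0.05136565 -0.00091378 -0.00674425]
```

View pics/w13a.png

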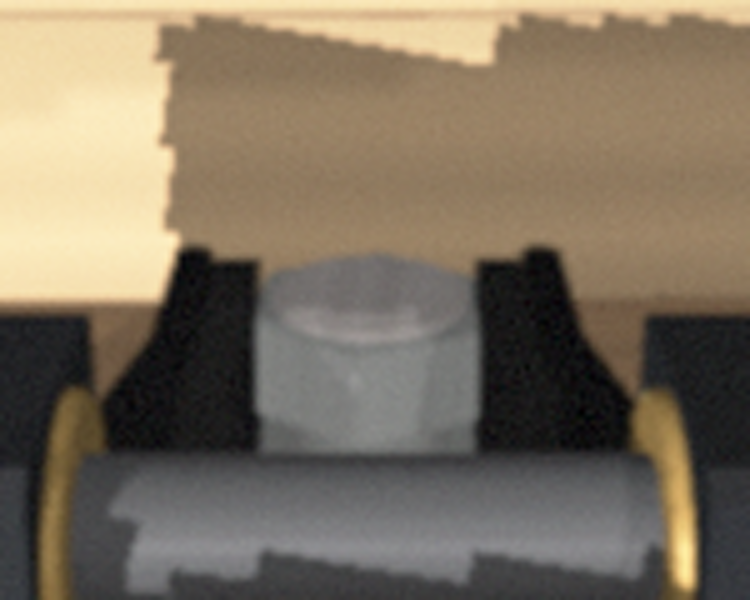

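View pics/s13a.png

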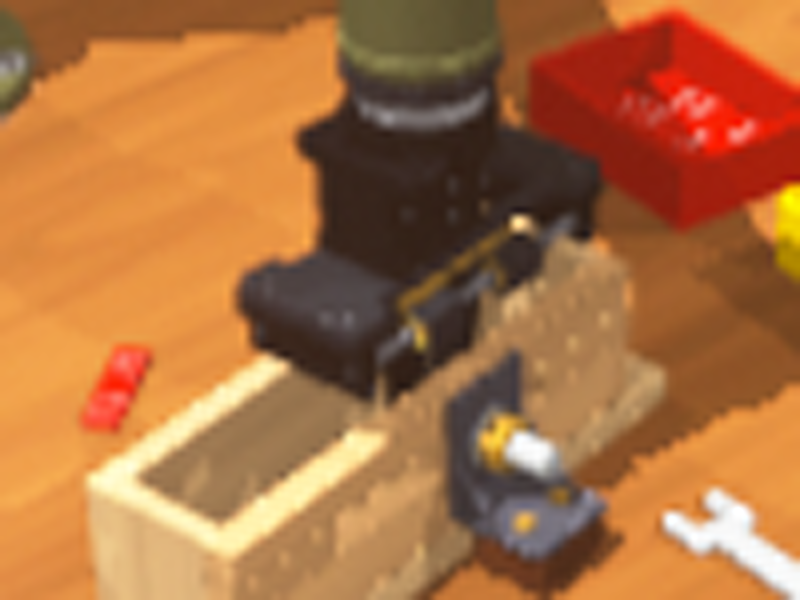

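```bash
python3 -m pendant '[{"travel":[0,0,0],"twist":0},{"travel":[0,0,0],"twist":0},{"travel":[0,0,0],"twist":0},{"travel":[0,0,0],"twist":0},{"travel":[0,0,0],"twist":0},{"travel":[0,0,0],"twist":0},{"travel":[0,0,0],"twist":0},{"travel":[0,0,0],"twist":0}]' -1 45; python3 - <<'E'
from h import *
plan([.5805,-.0135,.031],100.5); print(ctrl.get_state()['torque'])
shot('wrist','w14.png'); crop('w14.png','w14a.png',180,180,330,300,5)
shot('top','t14.png')
E
```

```text
time: 20.27
position: [0.5808, -0.0134, 0.0329]
tool_rot: [-1.335, 1.124, 1.348]
ft_force: [0.3, -0.3, 3.6]
grip_width: 0.262
t 20.27 pos [ 0.5808 -0.0134  0.0329] jaw 100.3 grip 0.262 F [ 0.3 -0.3  3.6] j7 1.86
travel [ 0.0019  0.0003 -0.    ] twist -0.003
[ 0.03311396  0.06014786 -0.02881415]
```

View pics/w14a.png

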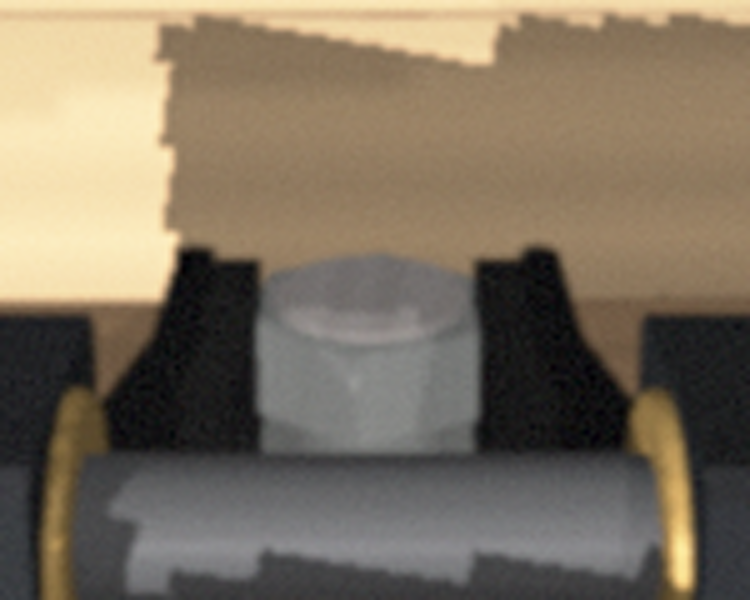

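View pics/t14.png

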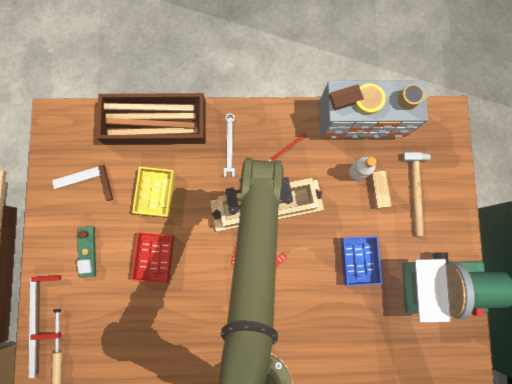

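```bash
python3 - <<'E'
from h import *
M=R.from_rotvec([-1.311,1.143,1.318]).as_matrix();p=np.array([.5585,.0252,.0757])
c=cam('scene')
crop('s3.png','s3b.png',235,170,275,200,18)
for d in(-.02,-.025,-.03,-.035):
  for sz in(1,-1):
    print(d,sz,[(((w2px(c,p+M@np.array([d,y,sz*z]))-[235,170])*18+9)).round(0).tolist() for y in(-.0095,.0095) for z in (.0218,.032)])
E
```

```text
-0.02 1 [[414.0, 308.0], [444.0, 289.0], [351.0, 278.0], [380.0, 258.0]]
-0.02 -1 [[285.0, 393.0], [254.0, 414.0], [221.0, 362.0], [190.0, 382.0]]
-0.025 1 [[414.0, 290.0], [444.0, 270.0], [350.0, 259.0], [380.0, 240.0]]
-0.025 -1 [[285.0, 375.0], [254.0, 395.0], [221.0, 343.0], [190.0, 363.0]]
-0.03 1 [[414.0, 271.0], [443.0, 252.0], [350.0, 241.0], [380.0, 222.0]]
-0.03 -1 [[284.0, 356.0], [253.0, 376.0], [220.0, 325.0], [189.0, 345.0]]
-0.035 1 [[414.0, 253.0], [443.0, 233.0], [350.0, 222.0], [379.0, 203.0]]
-0.035 -1 [[284.0, 337.0], [253.0, 358.0], [220.0, 306.0], [188.0, 326.0]]
```

View pics/s3b.png

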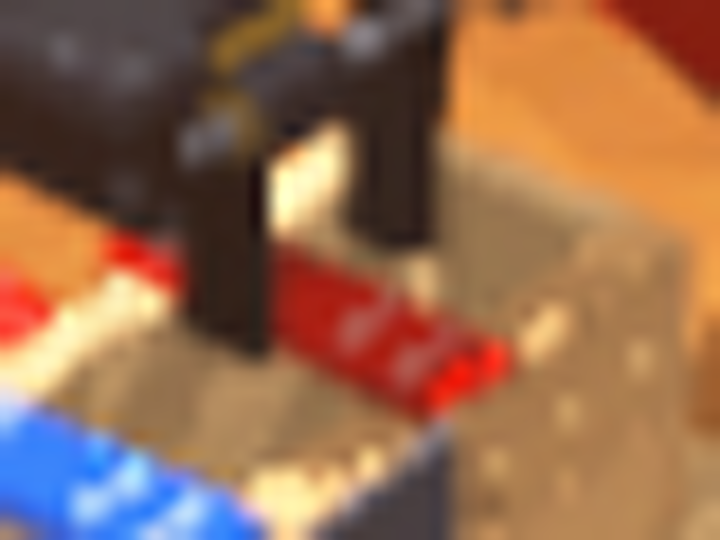

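The scene view puts the real fingertips about 31 mm short of the reported TCP, so the current grip is too high on the head. I'll regrip deeper.

```bash
python3 -m pendant '[{"travel":[0,0,0],"twist":0},{"travel":[0,0,0],"twist":0},{"travel":[0,0,0],"twist":0}]' 0 35; python3 -m pendant '[{"travel":[0.006,0,0],"twist":0},{"travel":[0.012,0,0],"twist":0},{"travel":[0.014,0,0],"twist":0},{"travel":[0.014,0,0],"twist":0}]';python3 - <<'E'
from h import *
plan([.5805,-.0135,.018],100.5)
shot('wrist','w15.png'); crop('w15.png','w15a.png',180,180,330,300,5)
shot('scene','s15.png');crop('s15.png','s15a.png',195,150,295,225,8)
E
```

```text
time: 20.75
position: [0.5804, -0.0134, 0.0324]
tool_rot: [-1.335, 1.124, 1.349]
ft_force: [0.0, -1.1, -0.1]
grip_width: 0.472
time: 21.25
position: [0.58, -0.0134, 0.0181]
tool_rot: [-1.335, 1.125, 1.349]
ft_force: [0.3, -0.7, 0.1]
grip_width: 0.501
t 21.25 pos [ 0.58   -0.0134  0.0181] jaw 100.3 grip 0.501 F [ 0.3 -0.7  0.1] j7 1.86
travel [ 0.0001 -0.0004 -0.0002] twist -0.003
```

View pics/w15a.png

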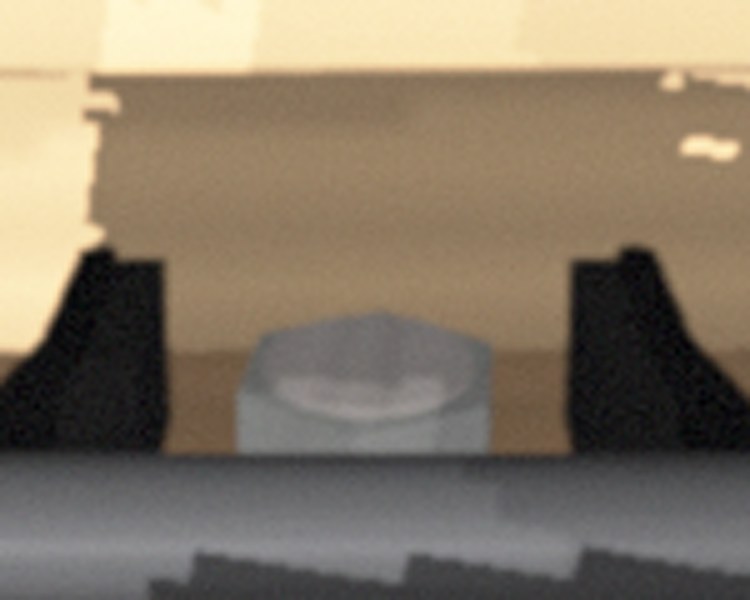

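View pics/s15a.png

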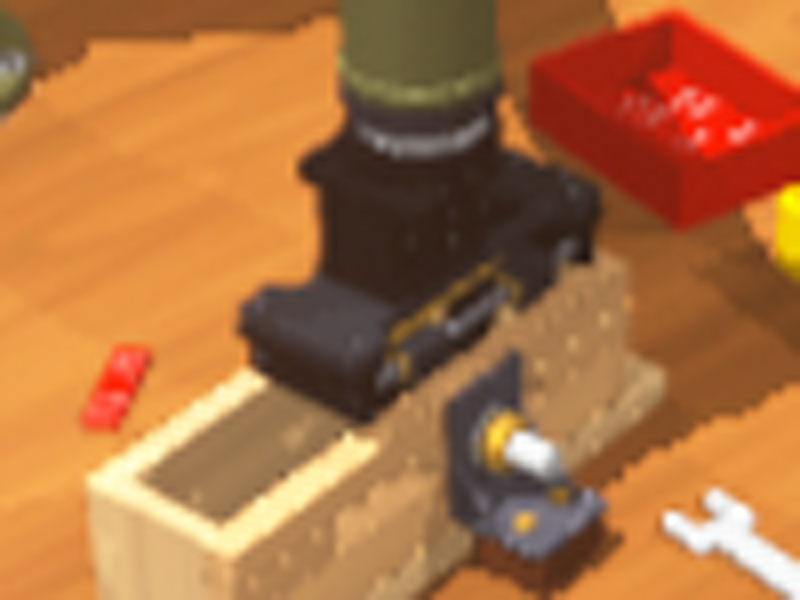

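```bash
python3 -m pendant '[{"travel":[0,0,0],"twist":0},{"travel":[0,0,0],"twist":0},{"travel":[0,0,0],"twist":0},{"travel":[0,0,0],"twist":0},{"travel":[0,0,0],"twist":0},{"travel":[0,0,0],"twist":0},{"travel":[0,0,0],"twist":0},{"travel":[0,0,0],"twist":0}]' -1 40; python3 -m pendant '[{"travel":[0,0,0],"twist":0},{"travel":[0,0,0],"twist":0},{"travel":[0,0,0],"twist":0},{"travel":[0,0,0],"twist":0}]' -1 40; python3 - <<'E'
from h import *
plan([.5805,-.0135,.018],100.5)
shot('wrist','w16.png'); crop('w16.png','w16a.png',180,180,330,300,5)
shot('top','t16.png'); plan([.5805,-.0135,.018],100.5)
E
```

```text
time: 22.35
position: [0.5805, -0.0132, 0.0186]
tool_rot: [-1.335, 1.124, 1.349]
ft_force: [-0.7, 1.1, 1.5]
grip_width: 0.269
time: 22.85
position: [0.5805, -0.0132, 0.0186]
tool_rot: [-1.335, 1.124, 1.349]
ft_force: [-1.3, 1.5, 2.2]
grip_width: 0.273
t 22.85 pos [ 0.5805 -0.0132  0.0186] jaw 100.3 grip 0.273 F [-1.3  1.5  2.2] j7 1.86
travel [ 0.0006  0.     -0.0003] twist -0.003
t 22.95 pos [ 0.5805 -0.0132  0.0186] jaw 100.3 grip 0.275 F [-0.4  2.   2.1] j7 1.86
travel [ 0.0006  0.     -0.0003] twist -0.003
```

View pics/w16a.png

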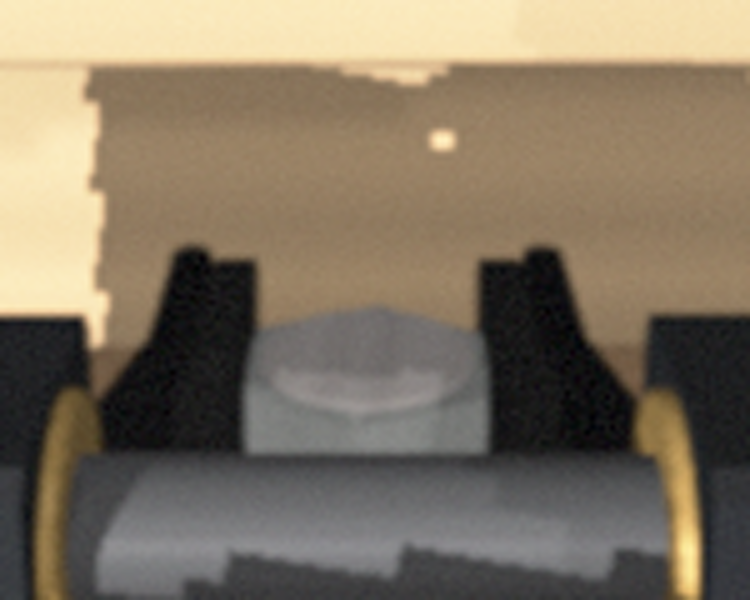

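View pics/t16.png

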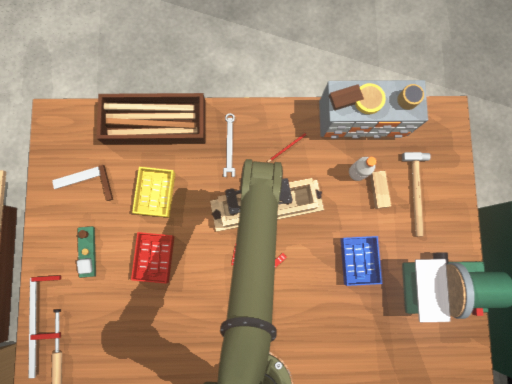

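```bash
python3 - <<'E'
from h import *
print(ctrl.close_job()); plan([.58,-.0132,.018],100.5)
E
```

```text
the job is handed in; nothing more can be done
None
the job is handed in; nothing more can be done
```

Both packers are in the bins of their own colours, and the gripper is holding the bolt head across its flats at a 40 N setting. I handed the job in at about 23 s with the grip still closed.

**Misses on the way:**
- **Red packer:** my first grasp closed above it and caught nothing. The camera pictures then showed the real fingertips about 25–33 mm short of the reported tool position. I lowered the later grasps to allow for that.
- **Bolt:** my first grip was too high on the head. I opened, went 14 mm deeper and gripped again.

**Last checks:**
- **Packers:** the wrist pictures taken just after each release showed it lying in its bin, and the final top picture shows nothing that contradicts that.
- **Grip:** the opening reads 0.275, or 23.9 mm against the head's 24 mm. The tool was steady and the outside force was about 3 N.
- **Bolt:** the wrist picture shows the head squarely between the pads with its flats upright.
- **Bystanders:** the final top picture shows nothing on the bench visibly moved.

**Uncertain:** by my estimate the point between the pads is within about 6 mm of the head's centre. That relies on the fingertip offset I measured. Taken at face value, the reported tool position would put it about 27 mm below, outside the 20 mm limit. I judged the pictures more reliable. I could not read the force on the bolt directly.

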